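Fill the two-tone table caddy with the seasonings

ROBOT

A 6-joint arm with a two-finger parallel gripper is mounted at the origin on a cart in front of the work surface, level with it; the furniture and walls round the work are solid. World frame = base frame: x ahead of the robot, y to its left, z up, the work surface at z = 0. Lengths are in m, angles in rad, forces in N, time in s.
With the tool pointing down it reaches from about 0.325 to 0.9 m from the base axis. Payload 6.1 kg.
Tool frame: the origin (TCP) lies midway between the tips of the shut fingers; the grasp point (between the pads) lies 19 mm behind it; z points along the fingers, y is the line along which they close (so a half turn about z gives the same grasp; the last joint's range is limited). The gripper opens to 85 mm and grips with 20 to 120 N. Pads are 22 mm wide; open, the fingers measure 114 mm over their backs; the gripper's body (76 mm by 85 mm) begins 54 mm behind the grasp point. The pads swing forward as they close: fully open they stand 13 mm farther back than shut.
Start: joints at [1.173, 0.22, 1.526, -0, 1.395, -0.126], TCP at [0.168, 0.602, 0.231] pointing down, gripper open.
Joint ranges: [-2.98, 2.98], [-0.91, 2.08], [0.09, 2.57], [-1.24, 4.39], [0.2, 2.65], [-2.68, 2.68]. Speed limits (rad/s): [2.57, 2.57, 3.01, 3.14, 3.14, 3.14].

INTERFACE

Orientations are given as [roll, pitch, yaw] about the fixed x, y, z axes, in that order (R = Rz(yaw) Ry(pitch) Rx(roll)).
In Python, from plant import movep, move_l, set_joints, gripper_to, hold, inverse_kinematics, observe, get_image, get_calibration, Unreachable, job_done gives the robot as it stands. Calls block until the motion is done:
- movep(position, orientation): joint-space move of the TCP to a pose.
- move_l(position, feed=0.15, rotation=None, max_force=None): straight line of the TCP; rotation=None keeps the orientation; feed is the mean speed in m/s. With max_force (N) it stops when the force on the tool has changed by that much, and returns True; else False.
- set_joints(angles): joint-space move.
- gripper_to(opening, f_grip=None): finger opening in m; f_grip is the grip in N (None keeps the last); returns when the fingers have stopped.
- hold(seconds).
- inverse_kinematics(position, orientation): joint angles nearest the present ones, or None.
- observe(): the state.
- get_image(name): name is "side" or "top"; returns (picture, depth): 480x640x3 uint8, red, green, blue; 480x640 float32, m along the optical axis (not along the pixel's ray), 0 where there is no reading.
- get_calibration(name): a dict with "intrinsics" (3x3 intrinsics, pixels), "world_from_camera" (4x4, takes a point from camera to world coordinates). Camera axes: x right, y down, z forward; pixel columns grow to the right and rows downward; lengths in m; the calibration is good to about 2 mm. A picture is of the moment at which its call begins. get_calibration takes no time and is no camera call.
A pose or a line that the arm cannot do raises Unreachable and nothing moves.
- job_done(): hands the job in; it is judged then, once.
The state is a dict: "time_s": time; "q": joint angles; "joint_velocities": joint speeds; "joint_torque": joint torques, N m; "eef_pos": TCP position; "tcp_rot": TCP orientation; "ft_force": force on the tool from outside, world axes, zero at the start; "torque": the same for the moment, N m; "opening": finger opening in m; "grasp_force": force on a finger pad.
Only numpy, scipy, OpenCV 4.12 (cv2) and the standard library are available. Lean on these libraries where they do the work, as an engineer would, in place of code of your own. Each camera call takes 0.05 s, during which the arm holds its last target. There are 200 camera calls.

TASK

Get the low blue-and-wood table caddy ready: stand the two black-capped glass spice jars in its two blue pockets and the two brown wooden shakers in its two plain-wood pockets, one thing to a pocket, each upright and right down on the pocket floor. The jam jar and the white-capped amber vitamin jar do not belong: leave them standing where they are.

Things in the scene. Friction and masses are not known exactly. Their poses are not given: they have to be found in the camera images.
- table_caddy: low square caddy, fixed, 146 x 146 mm, walls 45 mm high; steel handles stick out 17 mm at its +y and -y sides. Four open 60 x 60 mm pockets centred at x, y = +-37 mm in its frame, floor at z = 8 mm; inner walls 14 mm thick, outer 6. The two +x pockets are blue, the two -x ones plain pale wood. Origin: centre of its underside (z = 0), z up; any yaw. Wall cabinets hang behind x = 0.56, above z = 0.5
- salt_shaker: turned olive-wood salt shaker, a plain brown wooden cylinder with a slight waist, 44 mm diameter, 95 mm high, about 0.11 kg; looks the same as the other wooden shaker and is interchangeable with it. Origin: centre of its underside, z axis up. Starts upright on the worktop. Belongs in a plain-wood pocket.
- pepper_shaker: turned olive-wood pepper shaker, a plain brown wooden cylinder with a slight waist, 44 mm diameter, 95 mm high, about 0.11 kg; looks the same as the other wooden shaker and is interchangeable with it. Origin: centre of its underside, z axis up. Starts upright on the worktop. Belongs in a plain-wood pocket.
- spice_herbs: round glass spice jar with a black cap and a green label, 45 mm diameter, 105 mm high (cap from 84 mm up), about 0.11 kg. Origin: centre of its underside, z axis up. Starts upright on the worktop. Belongs in a blue pocket; interchangeable with the other black-capped jar.
- spice_paprika: round glass spice jar with a black cap and a dark blue and red label, 41 mm diameter, 105 mm high (cap from 84 mm up), about 0.11 kg. Origin: centre of its underside, z axis up. Starts upright on the worktop. Belongs in a blue pocket; interchangeable with the other black-capped jar.
- jam_jar: wide jam jar with a whitish lid and a pinkish-red body, 69 mm diameter, 99 mm high, 0.42 kg, loose. Origin: centre of its underside. Does not belong in the caddy; stays where it stands.
- vitamin_jar: amber (brown glass) vitamin jar with a white cap and a pale label, 44 mm diameter, 100 mm high, 0.12 kg, loose. Origin: centre of its underside. Much the size of a spice jar but does not belong in the caddy; stays where it stands.
Things that resemble listed ones, but are neither listed nor needed, are in the scene too. What is shaped like the spice_herbs but pink or turquoise is not meant.

How it is judged:
At the end, for the whole second after the job is handed in: Spice jars in the blue pockets, shakers in the plain-wood pockets, one each: within 12 mm of the pocket centre in caddy x and y, underside 3 to 14 mm above the caddy underside, upright within 0.12 rad, at rest, released. Jam and vitamin jars upright (0.12 rad), within 30 mm of their start (x of spice_herbs in the frame of table_caddy between 0.025 and 0.049 m and y of spice_herbs in the frame of table_caddy between -0.049 and 0.049 m and (y of spice_herbs in the frame of table_caddy above 0.025 m or y of spice_herbs in the frame of table_caddy below -0.025 m) and z of spice_herbs in the frame of table_caddy between 0.003 and 0.014 m and angle between each of spice_herbs, spice_paprika, salt_shaker, pepper_shaker, jam_jar, vitamin_jar's own z axis and vertical below 0.12 rad and linear speed of each of spice_herbs, spice_paprika, salt_shaker, pepper_shaker below 0.02 m/s and contact force between each of spice_herbs, spice_paprika, salt_shaker, pepper_shaker and the fingers below 0.1 N and x of spice_paprika in the frame of table_caddy between 0.025 and 0.049 m and y of spice_paprika in the frame of table_caddy between -0.049 and 0.049 m and (y of spice_paprika in the frame of table_caddy above 0.025 m or y of spice_paprika in the frame of table_caddy below -0.025 m) and z of spice_paprika in the frame of table_caddy between 0.003 and 0.014 m and x of salt_shaker in the frame of table_caddy between -0.049 and -0.025 m and y of salt_shaker in the frame of table_caddy between -0.049 and 0.049 m and (y of salt_shaker in the frame of table_caddy above 0.025 m or y of salt_shaker in the frame of table_caddy below -0.025 m) and z of salt_shaker in the frame of table_caddy between 0.003 and 0.014 m and x of pepper_shaker in the frame of table_caddy between -0.049 and -0.025 m and y of pepper_shaker in the frame of table_caddy between -0.049 and 0.049 m and (y of pepper_shaker in the frame of table_caddy above 0.025 m or y of pepper_shaker in the frame of table_caddy below -0.025 m) and z of pepper_shaker in the frame of table_caddy between 0.003 and 0.014 m and distance of each of jam_jar, vitamin_jar from where it was at the start of the episode below 0.03 m); the robot touches nothing.
It fails at once if the jam jar is knocked over or pushed away (tilted over 0.5 rad or moved over 60 mm) (angle between jam_jar's own z axis and vertical above 0.5 rad or distance of jam_jar from where it was at the start of the episode above 0.06 m).
It fails at once if the vitamin jar is knocked over or pushed away (tilted over 0.5 rad or moved over 60 mm) (angle between vitamin_jar's own z axis and vertical above 0.5 rad or distance of vitamin_jar from where it was at the start of the episode above 0.06 m).
It also fails if it takes over 106 s, if anything falls off the work surface, if the arm or the gripper's body presses on something with over 40 N, if the wrist force passes 120 N, or if a joint passes its speed limit or range.

## Working session

There is one attempt and no reset: what is moved stays moved. The work goes in short steps, each a Python script; the robot and the scene stay as the last script left them, time stands still between calls to the robot, and variables do not carry over. Pictures are saved under pics/ and viewed, at most 14 in all, crops included, and the job is handed in when it is done.

```bash
ls; mkdir -p pics; python3 - <<'E'
from plant import *
import cv2,numpy as np
for n in("top","side"):
    im,d=get_image(n); c=get_calibration(n)
    cv2.imwrite(f"pics/{n}0.png",im[:,:,::-1]); np.save(f"pics/{n}0d.npy",d)
    print(n,c["intrinsics"].round(1).tolist() if hasattr(c["intrinsics"],'round') else c["intrinsics"],np.round(c["world_from_camera"],3).tolist())
o=observe();print(o["time_s"],o["eef_pos"],o["tcp_rot"],o["opening"])
E
```

```text
pics
top [[439.1, 0.0, 324.5], [0.0, 439.1, 244.2], [0.0, 0.0, 1.0]] [[-0.013, -0.986, 0.165, 0.304], [-1.0, 0.017, 0.023, 0.305], [-0.025, -0.164, -0.986, 1.045], [0.0, 0.0, 0.0, 1.0]]
side [[454.3, 0.0, 316.0], [0.0, 454.3, 237.8], [0.0, 0.0, 1.0]] [[0.975, -0.106, 0.193, 0.233], [-0.221, -0.5, 0.838, -0.539], [0.007, -0.86, -0.511, 0.567], [0.0, 0.0, 0.0, 1.0]]
0.1 [0.16759875 0.60152744 0.23028652] [-3.13981921e+00 -2.08163853e-04  2.86978519e+00] 0.08564245006337941
```

View pics/top0.png

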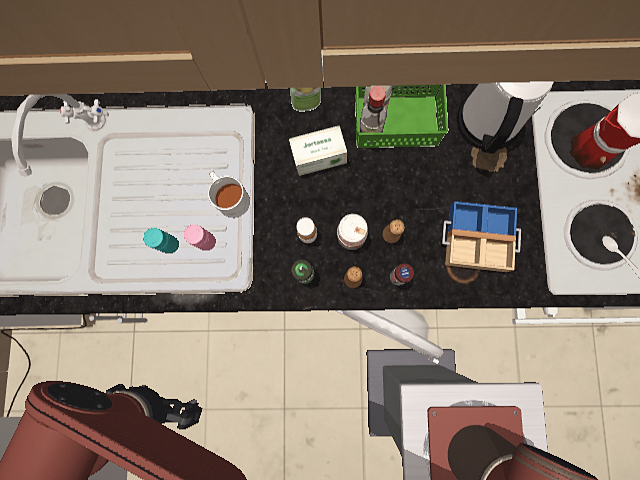

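View pics/side0.png

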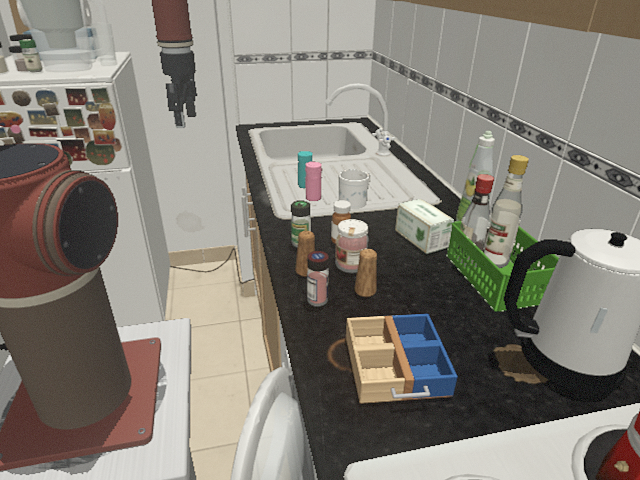

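Top view: herbs jar (green on black) near (303,271), paprika (402,273), shakers (354,276) and (394,231), vitamin (306,230), jam (352,231), caddy (482,236) with blue side up (+x). The pink (199,237) and turquoise (158,239) decoys are in the sink. Next I'll get top-cap centres from depth.

```bash
cat > vis.py <<'E'
from plant import *
import cv2,numpy as np
def cloud(n,d=None):
    im,dd=get_image(n) ; c=get_calibration(n); K=np.array(c["intrinsics"]);T=np.array(c["world_from_camera"])
    v,u=np.mgrid[:480,:640]
    P=np.stack([(u-K[0,2])/K[0,0]*dd,(v-K[1,2])/K[1,1]*dd,dd],-1)@T[:3,:3].T+T[:3,3]
    P[dd==0]=np.nan
    return im,P
E
python3 - <<'E'
from vis import *
im,P=cloud("top")
objs=dict(herbs=(303,271,.105),shakerA=(354,276,.095),paprika=(402,273,.105),vit=(306,230,.1),jam=(352,231,.099),shakerB=(394,231,.095))
print("table z",np.nanmedian(P[250:260,320:335,2]))
sim,S=cloud("side")
for k,(u,v,h) in objs.items():
    w=P[v-30:v+31,u-30:u+31].reshape(-1,3)
    w=w[w[:,2]>0.05]
    c0=P[v-3:v+4,u-3:u+4].reshape(-1,3).mean(0)
    w=w[np.hypot(*(w-c0)[:,:2].T)<.045]
    t=w[w[:,2]>h-.008]
    c,r=cv2.minEnclosingCircle(t[:,:2].astype(np.float32))
    s=S.reshape(-1,3); s=s[(s[:,2]>h-.008)&(s[:,2]<h+.01)&(np.hypot(*(s[:,:2]-c0[:2]).T)<.045)]
    cs,rs=cv2.minEnclosingCircle(s[:,:2].astype(np.float32)) if len(s) else ((0,0),0)
    print(k,"ztop %.3f"%np.median(t[:,2]),len(t),"circ",np.round(c,4),round(r,4),"side",len(s),np.round(cs,4),round(rs,4),"z %.3f"%(np.median(s[:,2]) if len(s) else 0))
# caddy: rim points
w=P[190:285,435:530]; m=(w[...,2]>.038)&(w[...,2]<.052); t=w[m]
print("rim",np.median(t[:,2]),[ (np.round(a,4)) for a in cv2.minAreaRect(t[:,:2].astype(np.float32))])
hsv=cv2.cvtColor(im,cv2.COLOR_RGB2HSV)[190:285,435:530]
b=(hsv[...,0]>100)&(hsv[...,0]<125)&(hsv[...,1]>120)
wd=(hsv[...,0]<25)&(hsv[...,1]>50)
for n,mm in(("blue",b&m),("wood",wd&m)): print(n,mm.sum(),np.round(cv2.minAreaRect(w[mm][:,:2].astype(np.float32))[0],4),np.round(w[mm].mean(0),4))
w=S[305:410,335:465]; m=(w[...,2]>.038)&(w[...,2]<.052)&(w[...,0]<.6);t=w[m]
print("rim side",np.median(t[:,2]),[ (np.round(a,4)) for a in cv2.minAreaRect(t[:,:2].astype(np.float32))])
np.save("pics/P0.npy",P)
cv2.imwrite("pics/crop0.png",cv2.resize(im[185:300,270:540],None,fx=2.9,fy=2.9,interpolation=cv2.INTER_CUBIC)[:,:,::-1])
E
```

```text
table z -0.0004420341613321499
herbs ztop 0.105 336 circ [0.4066 0.3776] 0.0223 side 185 [0.4075 0.3759] 0.0237 z 0.103
shakerA ztop 0.093 185 circ [0.3958 0.2629] 0.0168 side 125 [0.3963 0.2603] 0.0168 z 0.092
paprika ztop 0.105 284 circ [0.3963 0.1569] 0.02 side 259 [0.3971 0.1544] 0.0208 z 0.104
vit ztop 0.100 253 circ [0.5021 0.3692] 0.0201 side 145 [0.5021 0.3686] 0.022 z 0.099
jam ztop 0.098 650 circ [0.497  0.2646] 0.0324 side 422 [0.499  0.2609] 0.0335 z 0.097
shakerB ztop nan 0 circ [0. 0.] 0.0 side 0 [0 0] 0 z 0.000
rim 0.04448175371620389 [array([ 0.4861, -0.0374]), array([0.1469, 0.1466]), np.float64(82.7252)]
blue 505 [ 0.5268 -0.0422] [ 0.5352 -0.044   0.0442]
wood 950 [ 0.4537 -0.0332] [ 0.4584 -0.0336  0.0443]
rim side 0.043917241034647725 [array([ 0.4859, -0.0393]), array([0.1486, 0.1466]), np.float64(82.4039)]
  return _methods._mean(a, axis=axis, dtype=dtype,
  ret = ret.dtype.type(ret / rcount)
```

View pics/crop0.png

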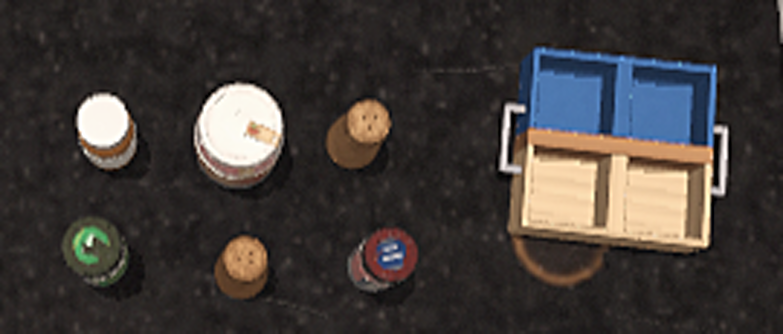

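Crop confirms: green-on-black cap (95,250), blue/red on dark cap (390,252), two brown shakers (245,260) and (365,120); amber white cap (105,120) and jam (240,120) stay. Caddy centre is about (0.486,-0.038), yaw about -0.128, size 147x147 as it must be. I'll remeasure shaker B, then move the paprika jar first.

```bash
cat > act.py <<'E'
from vis import *
C=np.array([.486,-.038]);YAW=-.128
def pocket(sx,sy):
    c,s=np.cos(YAW),np.sin(YAW); return C+np.array([[c,-s],[s,c]])@[.037*sx,.037*sy]
PY,LY,H,Z=np.pi,2.23,.048,.20
def st(t): o=observe();print(t,"t%.1f"%o["time_s"],np.round(o["eef_pos"],4),"op%.4f"%o["opening"],"gf%.1f"%o["grasp_force"],"F",np.round(o["ft_force"],1))
def pick(xy,py=PY):
    gripper_to(.068)
    movep([*xy,Z-.03],[np.pi,0,py]); print("blocked",move_l([*xy,H],.15,max_force=15))
    gripper_to(.03,40); st("gripped")
    move_l([*xy,Z],.2); st("lifted")
def place(p):
    movep([*p,Z],[np.pi,0,LY]); move_l([*p,H+.018],.2)
    print("touch",move_l([*p,H+.003],.04,max_force=6)); st("down")
def release(p):
    gripper_to(.068); move_l([*p,Z],.25); st("released")
E
python3 - <<'E'
from act import *
P=np.load("pics/P0.npy"); w=P[195:250,380:420].reshape(-1,3); w=w[w[:,2]>.088]
print(len(w),np.median(w[:,2]),cv2.minEnclosingCircle(w[:,:2].astype(np.float32)))
for a in(1,-1):
  for b in(1,-1): print(a,b,pocket(a,b).round(4))
pick([.397,.156]); p=pocket(1,-1); place(p)
im,_=get_image("side"); cv2.imwrite("pics/s1.png",cv2.resize(im[180:440,230:520],None,fx=2,fy=2)[:,:,::-1])
E
```

```text
177 0.09303287067231347 ((0.49944546818733215, 0.1672455072402954), 0.01693166233599186)
1 1 [ 0.5274 -0.006 ]
1 -1 [ 0.518  -0.0794]
-1 1 [0.454  0.0034]
-1 -1 [ 0.4446 -0.07  ]
blocked False
gripped t3.7 [0.398  0.1562 0.0491] op0.0400 gf40.4 F [-0.5 -0.9  6.1]
lifted t4.6 [0.396  0.1558 0.1985] op0.0403 gf40.4 F [ 0.4 -0.3 -2.2]
touch True
down t6.8 [ 0.5199 -0.0798  0.0566] op0.0399 gf40.8 F [0.9 1.2 0.9]
```

View pics/s1.png

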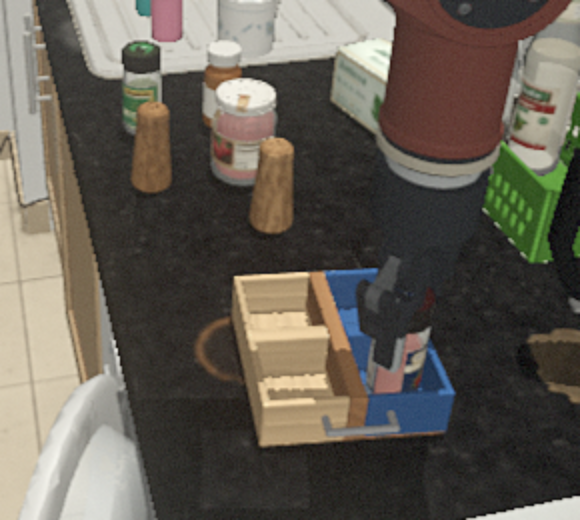

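The jar stands in the near blue pocket (crop about (400,350)). The TCP is 7.5 mm above pick height, which matches the 8 mm floor. Release it and carry on with shaker B.

```bash
python3 - <<'E'
from act import *
p=pocket(1,-1); release(observe()["eef_pos"][:2])
for src,pk in (([.4995,.166],(-1,-1)),):
    pick(src); place(pocket(*pk)); 
    o=observe()
    if o["eef_pos"][2]<.062 and o["opening"]>.03: release(o["eef_pos"][:2])
im,_=get_image("side"); cv2.imwrite("pics/s2.png",cv2.resize(im[180:440,230:520],None,fx=2,fy=2)[:,:,::-1])
E
```

```text
released t7.9 [ 0.519  -0.0796  0.1987] op0.0678 gf0.0 F [-0.3  1.3 -0.8]
blocked False
gripped t10.5 [0.5005 0.1662 0.0493] op0.0360 gf39.4 F [0.6 0.  5.1]
lifted t11.4 [0.4984 0.1658 0.1983] op0.0355 gf39.6 F [-0.1 -0.1 -2.4]
touch True
down t13.5 [ 0.4471 -0.0704  0.0568] op0.0357 gf40.1 F [2.4 1.1 2.7]
released t14.6 [ 0.4463 -0.0701  0.1986] op0.0677 gf0.0 F [ 0.4 -0.3 -0.5]
```

View pics/s2.png

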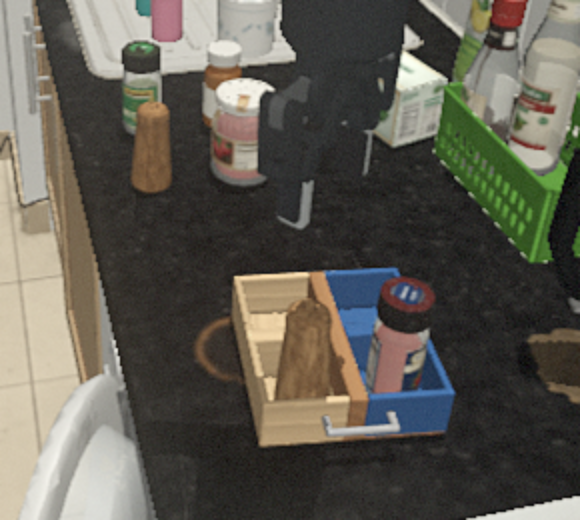

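Both stand upright in their pockets: shaker at (303,345), paprika at (400,335). Now the other two.

```bash
python3 - <<'E'
from act import *
for src,pk in (([.396,.262],(-1,1)),([.407,.377],(1,1))):
    pick(src)
    if observe()["opening"]<.033: print("missed");break
    place(pocket(*pk)); o=observe()
    if o["eef_pos"][2]<.062: release(o["eef_pos"][:2])
    else: print("high");break
else:
    movep([.35,.30,.3],[np.pi,0,PY])
im,P=cloud("top"); st("end")
c,s=np.cos(YAW),np.sin(YAW)
for k,(x,y),h in [("pap",pocket(1,-1),.113),("shB",pocket(-1,-1),.103),("shA",pocket(-1,1),.103),("herb",pocket(1,1),.113),("vit",(.5021,.369),.1),("jam",(.498,.263),.099)]:
    q=P.reshape(-1,3); q=q[(np.hypot(q[:,0]-x,q[:,1]-y)<.037)&(q[:,2]>h-.008)&(q[:,2]<h+.012)]
    if len(q)==0: print(k,"none");continue
    cc,r=cv2.minEnclosingCircle(q[:,:2].astype(np.float32)); d=np.array(cc)-[x,y]
    print(k,len(q),"z %.4f"%np.median(q[:,2]),"r %.4f"%r,"off caddy frame",np.round([c*d[0]+s*d[1],-s*d[0]+c*d[1]],4))
im2,_=get_image("side")
cv2.imwrite("pics/s3.png",cv2.resize(np.hstack([im2[180:440,230:520],im[120:380,270:560]]),(800,359))[:,:,::-1])
E
```

```text
blocked False
gripped t17.5 [0.3968 0.2624 0.0492] op0.0352 gf39.9 F [-1.2 -1.   6.2]
lifted t18.4 [0.3951 0.2616 0.1985] op0.0355 gf39.9 F [ 0.3 -0.3 -1. ]
touch True
down t20.6 [0.4565 0.0033 0.0569] op0.0355 gf40.7 F [1.3 1.3 1.5]
released t21.8 [0.4557 0.0034 0.1986] op0.0683 gf0.0 F [-1.   0.3 -0.6]
blocked False
gripped t24.7 [0.408  0.3778 0.0495] op0.0437 gf40.6 F [-0.3  0.3  6.1]
lifted t25.6 [0.4061 0.3764 0.1983] op0.0440 gf40.3 F [-0.3 -0.6 -1.1]
touch True
down t28.3 [ 0.5295 -0.0063  0.057 ] op0.0439 gf40.2 F [ 0.1 -0.   2.3]
released t29.3 [ 0.5287 -0.0062  0.1987] op0.0683 gf0.0 F [-0.1  0.1 -0.6]
end t30.8 [0.3505 0.2992 0.2992] op0.0681 gf0.0 F [-0.4 -0.   0. ]
pap 292 z 0.1129 r 0.0208 off caddy frame [0.0012 0.0014]
shB 197 z 0.1014 r 0.0170 off caddy frame [0.0015 0.0014]
shA 195 z 0.1013 r 0.0172 off caddy frame [0.0022 0.0013]
herb 343 z 0.1126 r 0.0227 off caddy frame [0.0007 0.0017]
vit 240 z 0.1001 r 0.0199 off caddy frame [0.0002 0.    ]
jam none
```

View pics/s3.png

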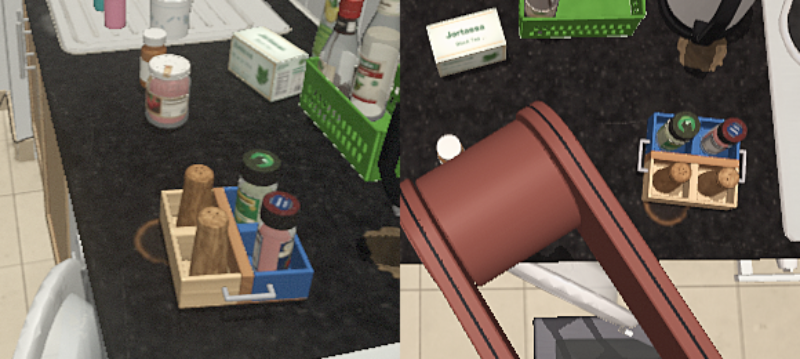

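All four are seated at the right height and within 3 mm of their pocket centres. The jam jar (168,90) and vitamin jar (153,60) still stand where they were, and the arm is clear.

```bash
python3 -c "
from plant import *
hold(.5);print(job_done())"
```

```text
the job is handed in; nothing more can be done
None
```

The job is handed in at about 31 s: both spice jars are in the blue pockets and both shakers in the wood pockets, all on the pocket floors, with the jam and vitamin jars left standing where they were (no verdict was returned).

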